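# File the tank-wall sample panel in the narrowest slot that takes it

## Task

Take the sample panel that hangs alone on the single stand and put it away in the slanted rack, in the narrowest slot that accepts it, fully down on the slot's floor, and let go. Its thickness is not marked, so try the slots from the narrow end and step along until one takes it; do not put it down a slot wider than that. Leave the two panels on the double stand, the spray bottle and the plants where they are.

Things in the scene. Friction and masses are not known exactly. Their poses are not given: they have to be found in the camera images.
- panel_a: loose sample panel: grey plate 70 mm along x, 75 mm tall (z), and 8, 13 or 18 mm thick (y), with a black grip bar on its top edge, the same on all three: 104 mm along x, 20 along y, from 75 to 93 mm above the origin. Three panels, three thicknesses; which has which is not told. Origin: centre of the plate's lower edge; z points up to the bar. 70 to 230 g.
- panel_b: loose sample panel: grey plate 70 mm along x, 75 mm tall (z), and 8, 13 or 18 mm thick (y), with a black grip bar on its top edge, the same on all three: 104 mm along x, 20 along y, from 75 to 93 mm above the origin. Three panels, three thicknesses; which has which is not told. Origin: centre of the plate's lower edge; z points up to the bar. 70 to 230 g.
- panel_c: loose sample panel: grey plate 70 mm along x, 75 mm tall (z), and 8, 13 or 18 mm thick (y), with a black grip bar on its top edge, the same on all three: 104 mm along x, 20 along y, from 75 to 93 mm above the origin. Three panels, three thicknesses; which has which is not told. Origin: centre of the plate's lower edge; z points up to the bar. 70 to 230 g.
- rack: fixed white block, 100 (x) by 214 (y) by 53 mm (z); origin: centre of its underside, 35 mm above the table. Tilted 25 deg about its y: its z, along which panels come out of the slots, leans towards the robot. Four blind slots 45 mm apart along y, narrowest at minus y. A panel fully down stands out by 30 mm of plate plus the grip bar and may lean on the lower end wall.
- slot1 (a point): centre of the mouth of rack slot 1, 5 mm wide (rack's y), 76 mm long (rack's x); axes as rack. Flat dark floor 45 mm below the mouth, along minus z. Rims rounded with a 4 mm radius as a lead-in: a panel that does not fit sinks in by only about 1 mm.
- slot2 (a point): centre of the mouth of rack slot 2, 10.5 mm wide (rack's y), 76 mm long (rack's x); axes as rack. Flat dark floor 45 mm below the mouth, along minus z. Rims rounded with a 4 mm radius as a lead-in: a panel that does not fit sinks in by only about 1 mm.
- slot3 (a point): centre of the mouth of rack slot 3, 15.5 mm wide (rack's y), 76 mm long (rack's x); axes as rack. Flat dark floor 45 mm below the mouth, along minus z. Rims rounded with a 4 mm radius as a lead-in: a panel that does not fit sinks in by only about 1 mm.
- slot4 (a point): centre of the mouth of rack slot 4, 20.5 mm wide (rack's y), 76 mm long (rack's x); axes as rack. Flat dark floor 45 mm below the mouth, along minus z. Rims rounded with a 4 mm radius as a lead-in: a panel that does not fit sinks in by only about 1 mm.
- single_bay (a point): on the fixed aluminium stand for one panel: where the origin of the panel hanging there is, 10 mm above the table; z up, x along the grip bar. Two uprights, 16 (x) by 50 mm (y), tops 85 mm above the table, 76 mm clear between them in x, carry the ends of the grip bar from below; nothing else holds it.
- double_stand: a like fixed stand, 110 mm long in its y, parallel to the single stand and 150 to 200 mm to its right; the two other panels hang 30 mm either side of its middle. Origin: centre of its underside.
- spray_bottle: red spray bottle, 88 mm across, 200 mm tall, loose. Origin: centre of its underside.
- plant_pot1: small black net pot with a green plant, 57 mm across, about 80 mm tall, loose. Origin: centre of its underside.
- plant_pot2: small black net pot with a green plant, 57 mm across, about 80 mm tall, loose. Origin: centre of its underside.
There are look-alikes about, which are no part of the job. Leave any yellow look-alike of the part that bears single_bay alone. What is shaped like the panel_a but green or turquoise is not meant.

How it is judged:
By the outcome, as a careful person would: the job done as asked, in the order asked, and still so for the second after the job is handed in, with the robot touching nothing.
It also fails if it takes over 48 s, if anything falls off the work surface, if the arm or the gripper's body presses on something with over 40 N, if the wrist force passes 120 N, or if a joint passes its speed limit or range.

## Robot

A 6-joint arm with a two-finger parallel gripper is mounted at the origin on the work surface. World frame = base frame: x ahead of the robot, y to its left, z up, the work surface at z = 0. Lengths are in mm, angles in rad, forces in N, time in s.
With the tool pointing down it reaches from about 275 to 1000 mm from the base axis. Payload 8.4 kg.
Tool frame: the origin (TCP) lies midway between the tips of the shut fingers; the grasp point (between the pads) lies 19 mm behind it; z points along the fingers, y is the direction in which the jaws open and shut (so a half turn about z gives the same grasp; the last joint's range is limited). The gripper opens to 85 mm and grips with 20 to 120 N. Pads are 22 mm wide; open, the fingers measure 114 mm over their backs; the gripper's body (76 mm by 85 mm) begins 54 mm behind the grasp point. The pads swing forward as they close: fully open they stand 13 mm farther back than shut.
Start: joints at [-1.296, 0.353, 1.633, -0, 1.155, -0.002], TCP at [170.798, -601.212, 231.281] pointing down, gripper open.
Joint ranges: [-2.63, 2.63], [-0.92, 2.1], [0.06, 2.66], [-1.3, 4.44], [0, 2.69], [-3.02, 3.02]. Speed limits (rad/s): [2.22, 2.22, 2.79, 3.14, 3.14, 3.14].

## Interface

Orientations are given as [roll, pitch, yaw] about the fixed x, y, z axes, in that order (R = Rz(yaw) Ry(pitch) Rx(roll)).
In Python, from rig import r gives the robot as it stands.
- The arm moves only by the tool play_rows, never from a script. Its argument "moves" is a list of rows, each a list of 3 entries, a list of its own where there are three numbers: the turn, a rotation vector about the tool's x, y, z in degrees, then the shift along the tool's x, y, z in mm, then the opening, from 0 (shut) to 1 (fully open). A call has 1 to 20 rows; each row is the pose to reach, as a shift and turn from the pose measured when the call began, along the tool's axes at that moment; what a row does not reach only later rows make up. A row lasts 1/10 s, in which the tool goes at most 50 mm and 8.59 degrees, less where a joint would pass 70% of its speed; a pose out of reach is approached as far as the arm can. A call with a gripper value outside its range is refused whole. The fingers move at their own pace and stop on an object; "newtons" is the grip in N (left out, the last holds). Time passes only in rows, so rows that repeat a pose let the fingers close. It gives the time, the measured TCP pose, the force and the opening at its end, in the units of the state.
- r.sense(): the state, without advancing time (a new reading comes with each control period).
- r.grab_frame(name): name is "scene" or "top"; returns a dict with "color" (480x640x3 uint8, red, green, blue), "K" (3x3 intrinsics, pixels), "rvec" (rotation vector, rad) and "tvec" (3), from world to camera coordinates, as OpenCV has them. Camera axes: x right, y down, z forward; pixel columns grow to the right and rows downward; lengths in mm; the calibration is good to about 2 mm. A picture is of the moment at which its call begins. There is no depth.
- r.sign_off(): hands the job in, once; it reports no verdict.
Trained networks look in a picture, given as the dict that the camera call returned (one of the last four; its "shot" number tells which), for a name from the list of things; names that differ only in an ending like _2 or _b are one class to them, and where a whole thing is asked for, a point or a joint stands for the part that bears it (a point fixed in the world has none). Each returns a list of dicts, best first, with "conf" (0 to 1); they miss things now and then, are a little off and sometimes report something else, mostly with a low value. They report only what shows in the picture. A call takes as long as a camera call. They do not tell look-alikes from the thing itself.
- r.silhouettes(picture, name): "mask" (480x640 bool, what is visible of it) and "location" ([column, row] in pixels, amid what is visible of it).
The state is a dict: "clock": time; "qpos": joint angles; "qvel": joint speeds; "joint_efforts": joint torques, N m; "eef_pos": TCP position; "tcp_rot": TCP orientation; "contact_force": force on the tool from outside, world axes, zero at the start; "wrist_torque": the same for the moment, N m; "opening": opening from 0.0 (shut) to 1.0 (fully open).
Only numpy, scipy, OpenCV 4.12 (cv2) and the standard library are available. Lean on these libraries where they do the work, as an engineer would, in place of code of your own. Each camera call takes 0.05 s, during which the arm holds its last target.

## Working session

There is one attempt and no reset: what is moved stays moved. The work goes in short steps, Python scripts to look and compute and a tool call to move; the robot and the scene stay as the last step left them, time stands still between calls to the robot, and variables do not carry over. Pictures are saved under pics/ and viewed, and the job is handed in when it is done.

Besides the shell and the picture viewer there is one more tool, called after "Call:" in YAML: its name, and indented under it one key for each argument. play_rows: Moves the arm, as the interface text tells. Its arguments: {"type":"object","properties":{"moves":{"type":"array"},"newtons":{"type":"number"}},"required":["moves"]}

```bash
ls; mkdir -p pics; python3 - <<'E'
from rig import r
import cv2,pickle
d={}
for n in ("scene","top"):
    f=r.grab_frame(n); d[n]=f
    cv2.imwrite(f"pics/{n}0.png",f["color"][:,:,::-1])
    print(n,f["K"],f["rvec"],f["tvec"])
    for nm in ("panel_a","rack","single_bay","double_stand","spray_bottle","plant_pot1"):
        for o in r.silhouettes(f,nm): print(nm,o["conf"],o["location"],o["mask"].sum()); d.setdefault((n,nm),[]).append(o)
pickle.dump(d,open("d0.pkl","wb"))
print(r.sense())
E
```

```text
pics
scene [[514.13937023   0.         327.30384198]
 [  0.         514.13937023 234.52109516]
 [  0.           0.           1.        ]] [ 1.94688243  1.72420837 -0.5578817 ] [ -76.11719774 -370.07004971 1508.66001036]
panel_a 0.95 [154.5, 249.9] 499
panel_a 0.76 [251.9, 220.8] 362
panel_a 0.75 [185.9, 243.1] 515
panel_a 0.65 [228.6, 187.3] 823
panel_a 0.61 [144.3, 188.2] 970
panel_a 0.41 [515.3, 202.2] 2359
rack 0.98 [376.8, 254.0] 4470
single_bay 0.92 [255.1, 243.2] 1288
single_bay 0.59 [310.4, 206.1] 1413
single_bay 0.57 [228.2, 324.5] 1978
double_stand 0.86 [175.6, 270.0] 2792
double_stand 0.6 [250.7, 243.1] 1291
double_stand 0.25 [338.7, 336.8] 772
spray_bottle 0.72 [518.6, 200.5] 2378
spray_bottle 0.33 [375.1, 254.3] 4432
plant_pot1 0.61 [339.7, 338.1] 790
plant_pot1 0.59 [299.3, 324.1] 731
top [[461.83796568   0.         319.03029099]
 [  0.         461.83796568 241.21407869]
 [  0.           0.           1.        ]] [ 2.14876971 -2.10534314  0.22488398] [3.64617430e-01 5.64094228e+02 1.06202020e+03]
panel_a 0.98 [499.6, 348.8] 571
panel_a 0.91 [416.0, 341.4] 486
panel_a 0.7
[... 466 characters left out ...]
27
{'clock': 0.7, 'qpos': array([-1.29634386e+00,  3.52994604e-01,  1.63337915e+00,  3.17933062e-05,
        1.15521173e+00, -2.38618677e-03]), 'qvel': array([ 1.11594606e-03,  1.75486177e-03,  1.13477654e-03, -6.20505428e-04,
        6.27250796e-06,  8.30230218e-04]), 'joint_efforts': array([ 2.12989726e-03, -6.05014300e+01, -3.42390347e+01,  3.26735972e-04,
        1.01236659e-03,  3.22341270e-05]), 'eef_pos': array([ 170.84341859, -601.20825173,  231.29327759]), 'tcp_rot': array([ 3.14158541e+00, -2.90699658e-05,  2.76825813e-01]), 'contact_force': array([ 0.33926739, -0.14067321,  0.76485612]), 'wrist_torque': array([ 0.02028004, -0.01580523,  0.02758869]), 'opening': 0.9965906080542882}
```

View pics/scene0.png

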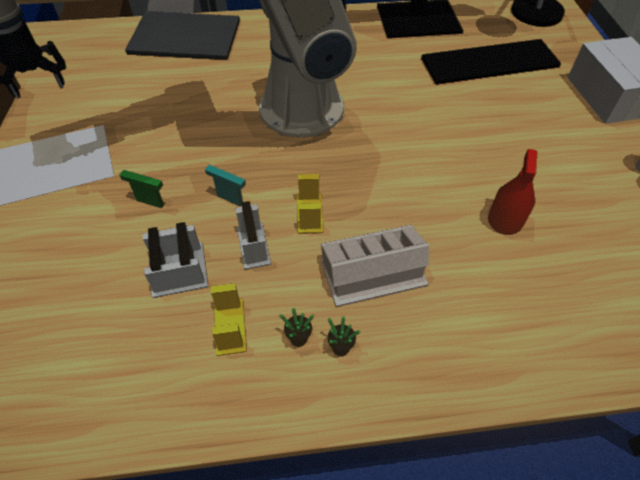

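View pics/top0.png

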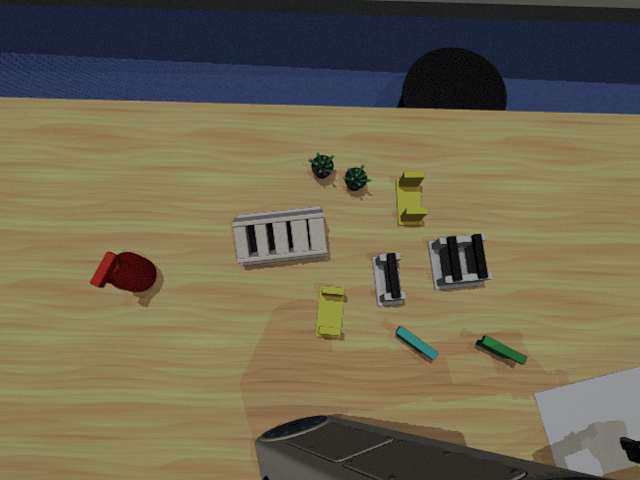

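```bash
python3 - <<'E'
import pickle,cv2,numpy as np
d=pickle.load(open("d0.pkl","rb"))
c=d["scene"]["color"][:,:,::-1]; t=d["top"]["color"][:,:,::-1]
f=lambda a,s:cv2.resize(a,None,fx=s,fy=s,interpolation=cv2.INTER_CUBIC)
a=f(c[190:310,130:290],5)
cv2.imwrite("pics/c1.png",a)
cv2.imwrite("pics/c2.png",f(t[220:320,360:500],5.6))
cv2.imwrite("pics/c3.png",f(c[215:310,310:440],6))
cv2.imwrite("pics/c4.png",f(t[195:275,220:340],6.5))
E
```

```text
(no output)
```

View pics/c1.png

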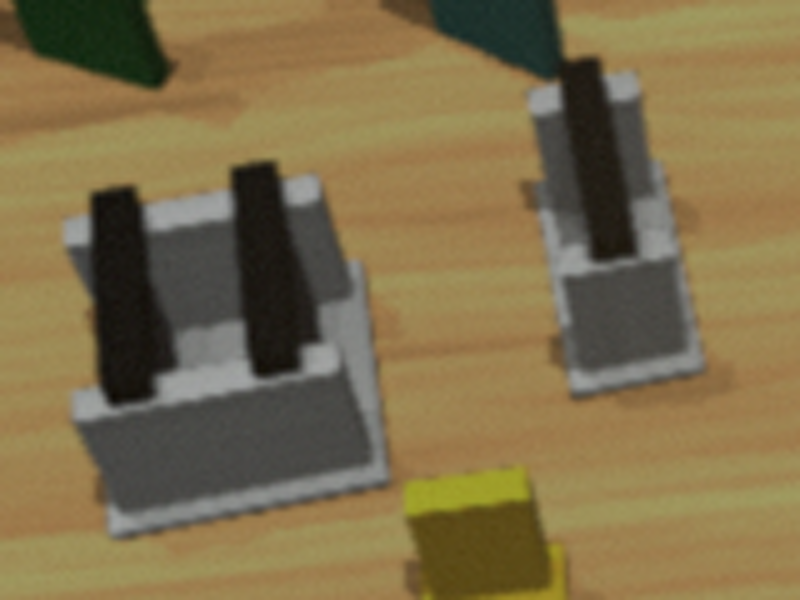

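View pics/c2.png

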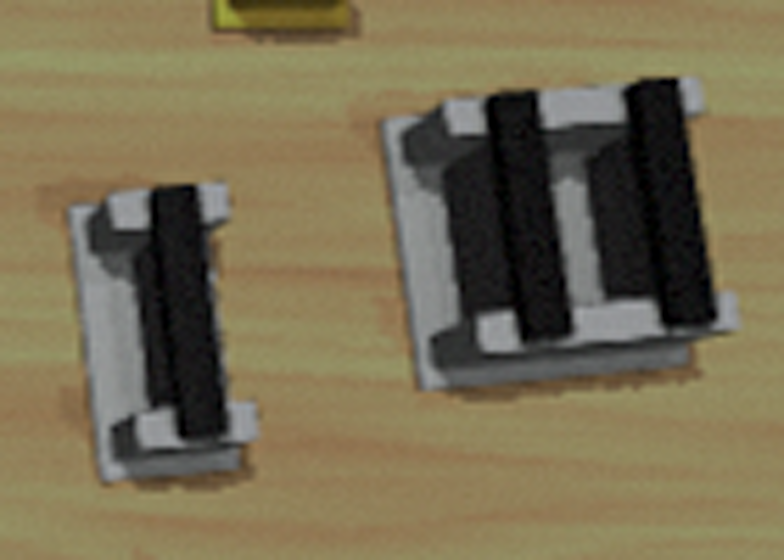

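View pics/c3.png

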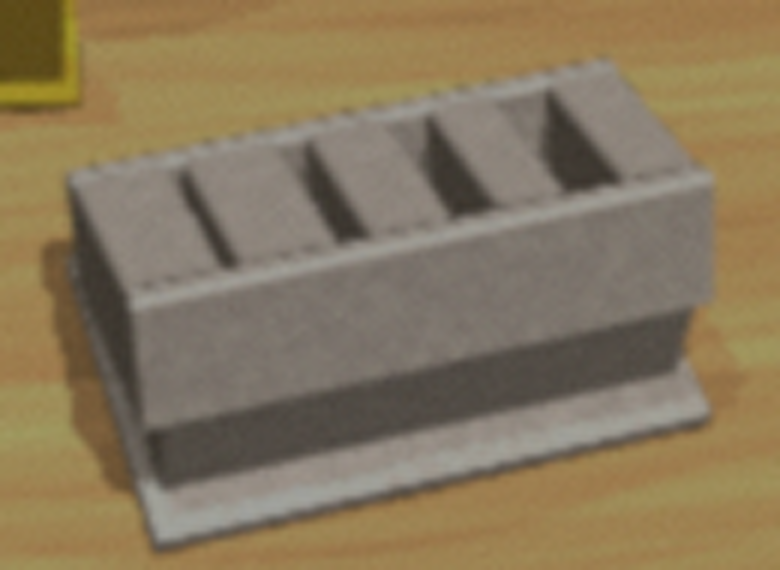

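View pics/c4.png

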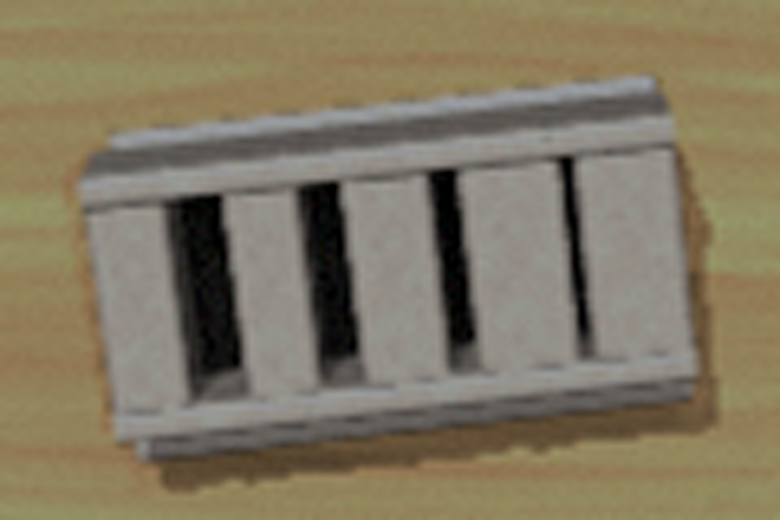

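```bash
cat > h.py <<'E'
import pickle,cv2,numpy as np
from scipy.optimize import least_squares
from scipy.spatial.transform import Rotation as R
d=pickle.load(open("d0.pkl","rb"))
def proj(P,v):
    f=d[v]; return cv2.projectPoints(np.asarray(P,float),f["rvec"],f["tvec"],f["K"],None)[0][:,0]
def unc(p,s,o): return np.array(o)+(np.array(p)+.5)/s-.5
def rackT(q): return R.from_euler('z',q[2])*R.from_euler('y',-25,degrees=True), np.array([q[0],q[1],35.])
def standT(q): return R.from_euler('z',q[2]), np.array([q[0],q[1],0.])
E
cat > fit.py <<'E'
from h import *
for v in("scene","top"):
    Rm=cv2.Rodrigues(d[v]["rvec"])[0]; print(v,(-Rm.T@d[v]["tvec"]).round())
C3=lambda u,w:unc((u,w),6,(310,215)); C4=lambda u,w:unc((u,w),6.5,(220,195))
C1=lambda u,w:unc((u,w),5,(130,190)); C2=lambda u,w:unc((u,w),5.6,(360,220))
rk=[("scene",(-50,-107,53),C3(70,178)),("scene",(-50,107,53),C3(607,62)),("scene",(50,107,53),C3(712,178)),("scene",(50,-107,53),C3(135,300)),
("top",(50,107,53),C4(80,183)),("top",(50,-107,53),C4(670,118)),("top",(-50,-107,53),C4(694,378)),("top",(-50,107,53),C4(117,438))]
st=[("top",(54,25,85),C2(108,192)),("top",(54,-25,85),C2(228,183)),("top",(-54,-25,85),C2(259,440)),("top",(-54,25,85),C2(143,450)),
("scene",(-54,-25,85),C1(528,92)),("scene",(-54,25,85),C1(637,73)),("scene",(54,25,85),C1(686,257)),("scene",(54,-25,85),C1(568,274))]
out={}
for nm,T,L in(("rack",rackT,rk),("stand",standT,st)):
    def res(q):
        Ro,t=T(q[:3]); return np.concatenate([proj([Ro.apply(P)+t],v)[0]-u for v,P,u in L])
    s=least_squares(res,[550,0,0.1],x_scale=[100,100,.1],loss='soft_l1'); out[nm]=s.x
    print(nm,s.x.round(3),np.degrees(s.x[2])); print(res(s.x).reshape(-1,2).round(1).tolist())
pickle.dump(out,open("fit.pkl","wb"))
# overlay
import itertools
for v in("scene","top"):
    k=4; x0,y0,w,h=((235,190,200,120) if v=="scene" else(225,195,190,120))
    im=cv2.resize(d[v]["color"][y0:y0+h,x0:x0+w,::-1],None,fx=k,fy=k,interpolation=cv2.INTER_CUBIC)
    def poly(P,T,c):
        Ro,t=T; p=(proj(Ro.apply(np.array(P,float))+t,v)-[x0,y0]+.5)*k
        cv2.polylines(im,[p.round().astype(int)],True,c,1)
    T=rackT(out["rack"]); q=lambda a,b,z,y=0:[(-a,y-b,z),(a,y-b,z),(a,y+b,z),(-a,y+b,z)]
    poly(q(50,107,53),T,(0,0,255)); poly(q(50,107,0),T,(255,0,255))
    for i,wd in enumerate((5,10.5,15.5,20.5)): poly(q(38,wd/2,53,-67.5+45*i),T,(0,255,0))
    T=standT(out["stand"]); poly(q(54,25,85),T,(0,0,255)); poly(q(52,10,103),T,(0,255,0))
    cv2.imwrite(f"pics/ov_{v}.png",im)
E
python3 fit.py
```

```text
scene [1195.  -84.  992.]
top [ 349.   29. 1151.]
rack [5.86536e+02 1.08648e+02 1.36000e-01] 7.7841996047622315
[[-0.9, -0.9], [0.0, -0.6], [0.3, 0.6], [-0.7, 1.5], [-0.9, -0.6], [-0.1, -0.6], [0.2, 0.4], [-0.5, 1.3]]
stand [ 4.79599e+02 -1.58327e+02  1.26000e-01] 7.213833192163203
[[-0.8, 0.4], [-1.1, -0.2], [-0.1, -0.2], [-0.8, 0.4], [-0.2, -0.1], [-0.2, -0.3], [-1.6, -0.0], [-0.9, 1.1]]
```

View pics/ov_scene.png

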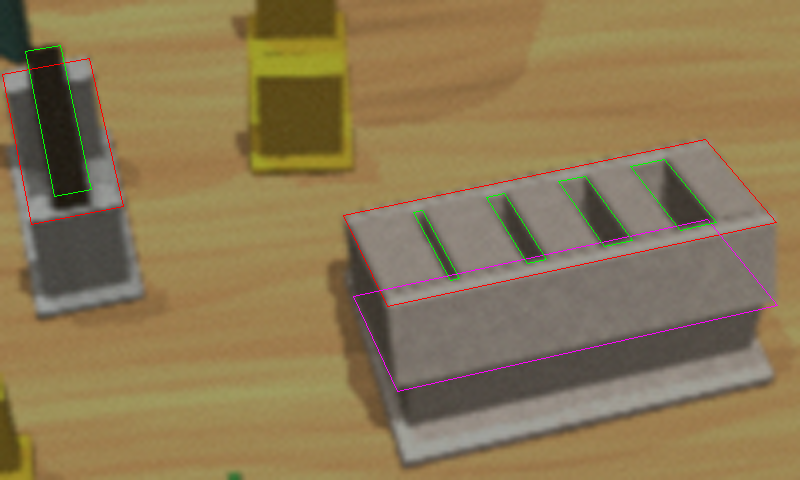

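View pics/ov_top.png

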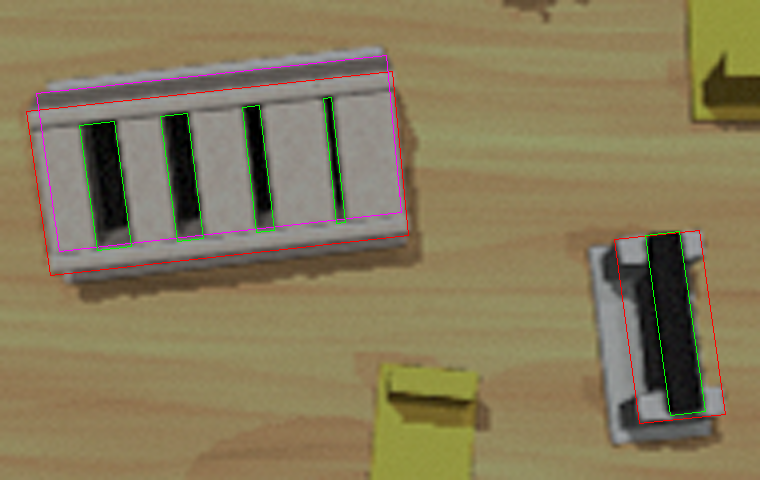

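```bash
cat > g.py <<'E'
from h import *
from rig import r
out=pickle.load(open("fit.pkl","rb"))
def rel(p,Rt,s=None):
    s=s or r.sense(); R0=R.from_euler('xyz',s["tcp_rot"])
    print("turn",np.degrees((R0.inv()*Rt).as_rotvec()).round(2).tolist(),"shift",R0.inv().apply(np.array(p)-s["eef_pos"]).round(1).tolist())
def show(s):
    print("t",s["clock"],"pos",s["eef_pos"].round(1),"rpy",s["tcp_rot"].round(4),"F",s["contact_force"].round(1),"M",s["wrist_torque"].round(2),"op",round(s["opening"],3),"q",s["qpos"].round(2))
def toolR(yaw,tilt=0): # tilt deg: tool z=-panel z
    return R.from_euler('z',yaw)*R.from_euler('y',-tilt,degrees=True)*R.from_euler('x',np.pi)
E
python3 - <<'E'
from g import *
x,y,w=out["stand"]
for z in(160,110,74): rel([x,y,z],toolR(w))
E
```

```text
turn [0.0, -0.0, 8.65] shift [418.0, -341.6, 71.3]
turn [0.0, -0.0, 8.65] shift [418.0, -341.6, 121.3]
turn [0.0, -0.0, 8.65] shift [418.0, -341.6, 157.3]
```

Call:
play_rows:
  moves:
    - [[0, 0, 8.6], [418, -341.5, 0], 1]
    - [[0, 0, 8.6], [418, -341.5, 0], 1]
    - [[0, 0, 8.6], [418, -341.5, 0], 1]
    - [[0, 0, 8.6], [418, -341.5, 0], 1]
    - [[0, 0, 8.6], [418, -341.5, 0], 1]
    - [[0, 0, 8.6], [418, -341.5, 0], 1]
    - [[0, 0, 8.6], [418, -341.5, 0], 1]
    - [[0, 0, 8.6], [418, -341.5, 0], 1]
    - [[0, 0, 8.6], [418, -341.5, 0], 1]
    - [[0, 0, 8.6], [418, -341.5, 0], 1]
    - [[0, 0, 8.6], [418, -341.5, 30], 1]
    - [[0, 0, 8.6], [418, -341.5, 71], 1]
    - [[0, 0, 8.6], [418, -341.5, 71], 1]
    - [[0, 0, 8.6], [418, -341.5, 71], 1]
    - [[0, 0, 8.6], [418, -341.5, 71], 1]
  newtons: 30

```text
clock: 2.2
eef_pos: [480.3, -159.5, 162.1]
tcp_rot: [3.141, -0.002, 0.126]
contact_force: [0.3, -0.2, 0.1]
opening: 1.005
```

```bash
python3 - <<'E'
from g import *
f=r.grab_frame("scene");g=r.grab_frame("top")
a=cv2.resize(f["color"][120:300,150:350,::-1],None,fx=2,fy=2); b=cv2.resize(g["color"][180:360,320:520,::-1],None,fx=2,fy=2)
cv2.imwrite("pics/p1.png",np.hstack([a,b]))
x,y,w=out["stand"];show(r.sense())
for z in(110,74): rel([x,y,z],toolR(w))
E
```

```text
t 2.3 pos [ 480.4 -159.6  162.1] rpy [ 3.1403e+00 -2.6000e-03  1.2530e-01] F [ 0.5 -0.   0.3] M [-0.   -0.01 -0.  ] op 0.996 q [-0.32  0.25  1.95 -0.    0.94  1.12]
turn [0.08, -0.15, -0.03] shift [-0.7, -1.4, 52.1]
turn [0.08, -0.15, -0.03] shift [-0.8, -1.5, 88.1]
```

View pics/p1.png

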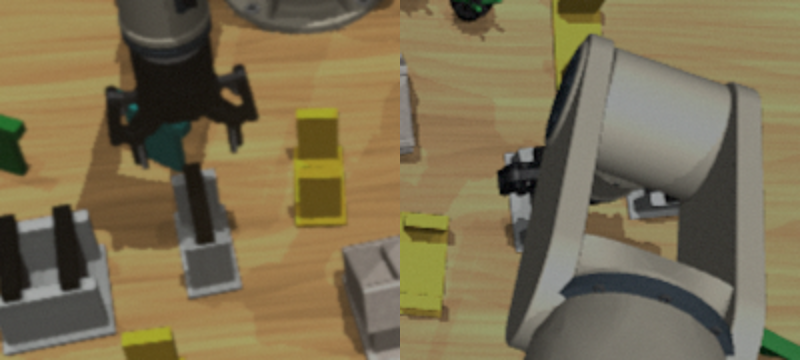

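The gripper hangs above the single stand's bar (left half, about (195,200)), with one finger on each side of it. Next I descend and close.

Call:
play_rows:
  moves:
    - [[0, 0, 0], [-0.5, -1.5, 30], 1]
    - [[0, 0, 0], [-0.5, -1.5, 60], 1]
    - [[0, 0, 0], [-0.5, -1.5, 80], 1]
    - [[0, 0, 0], [-0.5, -1.5, 88], 1]
    - [[0, 0, 0], [-0.5, -1.5, 88], 1]
    - [[0, 0, 0], [-0.5, -1.5, 88], 1]
    - [[0, 0, 0], [-0.5, -1.5, 88], 0.3]
    - [[0, 0, 0], [-0.5, -1.5, 88], 0.3]
    - [[0, 0, 0], [-0.5, -1.5, 88], 0.3]
    - [[0, 0, 0], [-0.5, -1.5, 88], 0]
    - [[0, 0, 0], [-0.5, -1.5, 88], 0]
    - [[0, 0, 0], [-0.5, -1.5, 88], 0]
    - [[0, 0, 0], [-0.5, -1.5, 88], 0]
  newtons: 30

```text
clock: 3.6
eef_pos: [480.0, -158.3, 74.4]
tcp_rot: [3.14, -0.003, 0.125]
contact_force: [-1.4, -0.2, 5.6]
opening: 0.233
```

Call:
play_rows:
  moves:
    - [[0, 0, 0], [0, 0, 0], 0]
    - [[0, 0, 0], [0, 0, 0], 0]
    - [[0, 0, 0], [0, 0, 0], 0]
  newtons: 100

```text
clock: 3.9
eef_pos: [480.2, -158.3, 74.6]
tcp_rot: [3.14, -0.003, 0.125]
contact_force: [-0.5, -0.2, 5.9]
opening: 0.214
```

```bash
python3 - <<'E'
from g import *
s=r.sense();show(s)
pickle.dump(s,open("grasp.pkl","wb"))
E
```

```text
t 3.9 pos [ 480.2 -158.3   74.6] rpy [ 3.1401e+00 -3.0000e-03  1.2520e-01] F [-0.5 -0.2  5.9] M [ 0.09  0.23 -0.09] op 0.214 q [-0.32  0.38  2.01 -0.    0.74  1.12]
```

Call:
play_rows:
  moves:
    - [[0, 0, 0], [0, 0, -30], 0]
    - [[0, 0, 0], [0, 0, -70], 0]
    - [[0, 0, 0], [0, 0, -110], 0]
    - [[0, 0, 0], [0, 0, -135], 0]
    - [[0, 0, 0], [0, 0, -135], 0]
    - [[0, 0, 0], [0, 0, -135], 0]

```text
clock: 4.5
eef_pos: [479.4, -158.1, 209.2]
tcp_rot: [3.14, -0.003, 0.125]
contact_force: [0.0, -0.8, -1.6]
opening: 0.215
```

```bash
cat >> g.py <<'E'
def slot(i,h,dx=0,dy=0): # tcp pose, panel origin h above mouth
    Ro,t=rackT(out["rack"]); return Ro.apply([dx,-67.5+45*(i-1)+dy,53+h+64.6])+t
RT=lambda:toolR(out["rack"][2],25)
E
python3 - <<'E'
from g import *
f=r.grab_frame("scene")
cv2.imwrite("pics/p2.png",cv2.resize(f["color"][100:310,130:440,::-1],None,fx=2.5,fy=2.5,interpolation=cv2.INTER_CUBIC))
s=r.sense();show(s)
for h in(60,30,5): print(slot(1,h)); rel(slot(1,h),RT(),s)
E
```

```text
t 4.55 pos [ 478.8 -157.9  208.3] rpy [ 3.1409e+00 -1.3000e-03  1.2520e-01] F [-0.1 -0.8 -2.4] M [0.06 0.04 0.01] op 0.218 q [-0.32  0.19  1.91 -0.    1.04  1.12]
[521.31296025  31.60437018 195.96026298]
turn [0.17, 24.92, -0.59] shift [65.8, -182.7, 12.3]
[533.87467818  33.32158249 168.77102937]
turn [0.17, 24.92, -0.59] shift [78.4, -182.9, 39.5]
[544.34277646  34.75259276 146.11333469]
turn [0.17, 24.92, -0.59] shift [89.0, -183.0, 62.2]
```

View pics/p2.png

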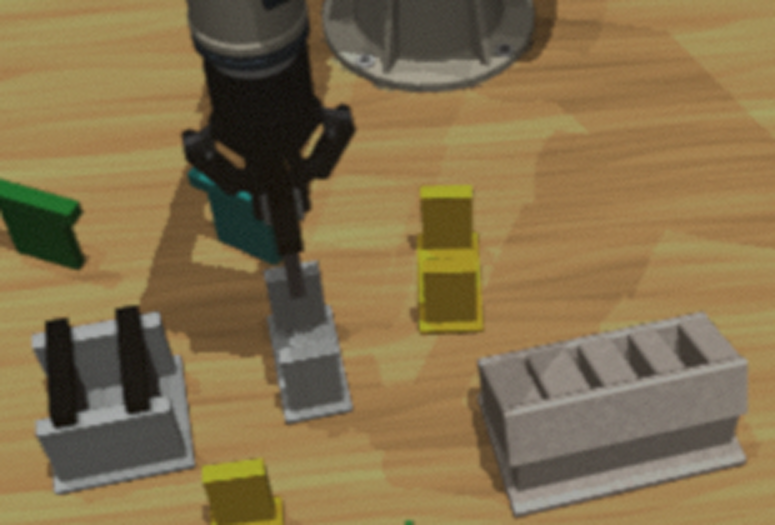

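Call:
play_rows:
  moves:
    - [[0, 6, 0], [10, -40, 5], 0]
    - [[0, 12, 0], [30, -80, 5], 0]
    - [[0, 18, 0], [50, -120, 10], 0]
    - [[0.2, 25, -0.6], [66, -160, 12], 0]
    - [[0.2, 25, -0.6], [66, -182.5, 12], 0]
    - [[0.2, 25, -0.6], [66, -182.5, 12], 0]
    - [[0.2, 25, -0.6], [78.5, -183, 39.5], 0]
    - [[0.2, 25, -0.6], [78.5, -183, 39.5], 0]
    - [[0.2, 25, -0.6], [78.5, -183, 39.5], 0]
    - [[0.2, 25, -0.6], [78.5, -183, 39.5], 0]

```text
clock: 5.55
eef_pos: [533.7, 32.9, 168.8]
tcp_rot: [-3.141, -0.437, 0.135]
contact_force: [0.1, -0.3, -1.4]
opening: 0.213
```

```bash
python3 - <<'E'
from g import *
f=r.grab_frame("scene")
g=r.grab_frame("top")
d["scene"]=f;d["top"]=g
import pickle
pickle.dump(d,open("d1.pkl","wb"))
a=cv2.resize(f["color"][170:310,290:450,::-1],None,fx=2.5,fy=2.5,interpolation=cv2.INTER_CUBIC)
b=cv2.resize(g["color"][160:300,210:370,::-1],None,fx=2.5,fy=2.5,interpolation=cv2.INTER_CUBIC)
cv2.imwrite("pics/p3.png",np.hstack([a,b]))
s=r.sense();show(s)
for h in(5,0,-2): rel(slot(1,h),RT(),s)
E
```

```text
t 5.65 pos [534.1  33.  169.4] rpy [-3.1413 -0.4383  0.1353] F [ 0.4 -0.5 -1.2] M [-0.07  0.32 -0.02] op 0.214 q [0.03 0.12 2.2  0.12 0.39 1.37]
turn [-0.01, -0.11, -0.03] shift [-0.5, -0.3, 25.5]
turn [-0.01, -0.11, -0.03] shift [-0.5, -0.3, 30.5]
turn [-0.01, -0.11, -0.03] shift [-0.5, -0.3, 32.5]
```

View pics/p3.png

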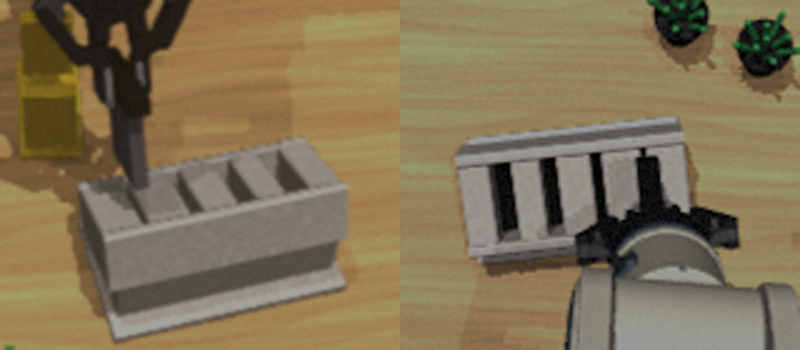

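Call:
play_rows:
  moves:
    - [[0, 0, 0], [-0.5, -0.5, 15], 0]
    - [[0, 0, 0], [-0.5, -0.5, 24], 0]
    - [[0, 0, 0], [-0.5, -0.5, 28], 0]
    - [[0, 0, 0], [-0.5, -0.5, 31], 0]
    - [[0, 0, 0], [-0.5, -0.5, 31], 0]

```text
clock: 6.15
eef_pos: [546.3, 35.2, 141.5]
tcp_rot: [-3.141, -0.438, 0.135]
contact_force: [-3.7, -0.9, 3.3]
opening: 0.217
```

```bash
cat >> g.py <<'E'
def inrack(s=None): # panel-origin in rack frame
    s=s or r.sense(); R0=R.from_euler('xyz',s["tcp_rot"]); Ro,t=rackT(out["rack"])
    p=Ro.inv().apply(s["eef_pos"]+R0.apply([0,0,64.6])-t); print("origin x",p[0].round(1),"slotY",(p[1]/45+2.5).round(2),"y",p[1].round(1),"h",(p[2]-53).round(1),"F rack",Ro.inv().apply(s["contact_force"]).round(1),"M",s["wrist_torque"].round(2),"tilt",R.from_matrix((Ro*R.from_euler('x',np.pi)).as_matrix().T@R0.as_matrix()).as_rotvec(degrees=True).round(2),"t",s["clock"])
E
python3 -c "
from g import *
inrack()"
```

```text
origin x -0.0 slotY 1.0 y -67.3 h -0.1 F rack [-2.  -0.4  4.6] M [-0.1   0.58  0.05] tilt [0.01 0.1  0.03] t 6.15
```

Call:
play_rows:
  moves:
    - [[0, 0, 0], [0, 0, 2], 0]
    - [[0, 0, 0], [0, 0, 3], 0]
    - [[0, 0, 0], [0, 0, 3], 0]
    - [[0, 0, 0], [0, 0, 3], 0]

```text
clock: 6.55
eef_pos: [546.8, 35.3, 141.3]
tcp_rot: [-3.141, -0.439, 0.136]
contact_force: [-32.2, -5.2, 48.9]
opening: 0.216
```

```bash
python3 -c "
from g import *
inrack()"
```

```text
origin x 0.4 slotY 1.0 y -67.3 h -0.4 F rack [-8.9 -0.8 58.2] M [-0.37  1.87 -0.01] tilt [0.02 0.18 0.01] t 6.55
```

Slot 1 refuses the panel: it stopped at h ≈ -0.4 mm while the force rose to 58 N. Next is slot 2.

Call:
play_rows:
  moves:
    - [[0, 0, 0], [0, 0, -12], 0]
    - [[0, 0, 0], [0, 0, -22], 0]
    - [[0, 0, 0], [0, -25, -22], 0]
    - [[0, 0, 0], [0, -45, -22], 0]
    - [[0, 0, 0], [0, -45, -22], 0]
    - [[0, 0, 0], [0, -45, -22], 0]

```text
clock: 7.15
eef_pos: [531.4, 78.9, 161.3]
tcp_rot: [-3.141, -0.439, 0.137]
contact_force: [-0.4, 0.3, -1.8]
opening: 0.215
```

```bash
python3 - <<'E'
from g import *
f=r.grab_frame("scene"); g=r.grab_frame("top")
a=cv2.resize(f["color"][180:300,310:430,::-1],None,fx=3.3,fy=3.3,interpolation=cv2.INTER_CUBIC)
b=cv2.resize(g["color"][180:300,220:340,::-1],None,fx=3.3,fy=3.3,interpolation=cv2.INTER_CUBIC)
cv2.imwrite("pics/p4.png",np.hstack([a,b]))
inrack(); rel(slot(2,0),RT())
E
```

```text
origin x 0.3 slotY 2.0 y -22.6 h 21.6 F rack [-1.3 -1.3 -1.8] M [-0.04  0.32  0.  ] tilt [0.02 0.17 0.01] t 7.25
turn [-0.02, -0.17, -0.01] shift [-0.2, -0.2, 21.6]
```

View pics/p4.png

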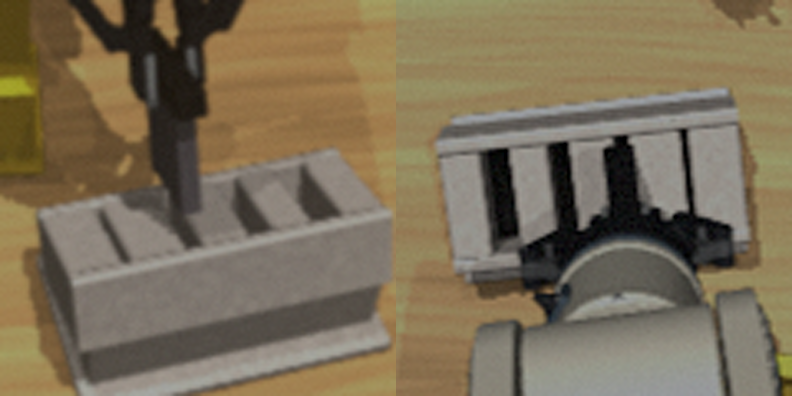

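Call:
play_rows:
  moves:
    - [[0, -0.2, 0], [0, 0, 10], 0]
    - [[0, -0.2, 0], [0, 0, 18], 0]
    - [[0, -0.2, 0], [0, 0, 21], 0]
    - [[0, -0.2, 0], [0, 0, 23], 0]
    - [[0, -0.2, 0], [0, 0, 23], 0]

```text
clock: 7.75
eef_pos: [540.8, 79.5, 140.1]
tcp_rot: [-3.141, -0.435, 0.135]
contact_force: [-5.9, 1.1, 4.4]
opening: 0.218
```

```bash
python3 -c "
from g import *
inrack()"
```

```text
origin x -0.3 slotY 2.0 y -22.6 h -1.6 F rack [-3.3  1.9  6.4] M [0.31 0.63 0.26] tilt [ 0.02 -0.08  0.03] t 7.75
```

Call:
play_rows:
  moves:
    - [[0, 0, 0], [0, 0, 1], 0]
    - [[0, 0, 0], [0, 0, 1.5], 0]
    - [[0, 0, 0], [0, 0, 1.5], 0]

```text
clock: 8.05
eef_pos: [541.2, 79.6, 139.8]
tcp_rot: [-3.141, -0.435, 0.135]
contact_force: [-20.3, -1.3, 29.3]
opening: 0.216
```

```bash
python3 -c "
from g import *
inrack()"
```

```text
origin x -0.1 slotY 2.0 y -22.6 h -1.9 F rack [-6.   1.5 35.1] M [0.12 1.22 0.16] tilt [ 0.03 -0.05  0.03] t 8.05
```

Slot 2 also refuses it, stopping at -1.9 mm and 35 N. The 1.3 mm it sank beyond slot 1 matches a 13 mm plate on the rounded rims. Next is slot 3.

Call:
play_rows:
  moves:
    - [[0, 0, 0], [0, 0, -12], 0]
    - [[0, 0, 0], [0, 0, -20], 0]
    - [[0, 0, 0], [0, -25, -20], 0]
    - [[0, 0, 0], [0, -45, -20], 0]
    - [[0, 0, 0], [0, -45, -20], 0]
    - [[0, 0, 0], [0, -45, -20], 0]

```text
clock: 8.65
eef_pos: [526.6, 123.3, 157.8]
tcp_rot: [-3.141, -0.435, 0.137]
contact_force: [-0.2, 0.2, -2.8]
opening: 0.218
```

```bash
python3 -c "
from g import *
inrack();rel(slot(3,0),RT())"
```

```text
origin x -0.2 slotY 3.0 y 22.7 h 18.0 F rack [-1.3  0.2 -2.4] M [-0.07  0.27  0.03] tilt [ 0.05 -0.07 -0.04] t 8.65
turn [-0.05, 0.07, 0.04] shift [0.2, 0.1, 18.0]
```

Call:
play_rows:
  moves:
    - [[0, 0, 0], [0, 0, 10], 0]
    - [[0, 0, 0], [0, 0, 16], 0]
    - [[0, 0, 0], [0, 0, 19], 0]
    - [[0, 0, 0], [0, 0, 21], 0]
    - [[0, 0, 0], [0, 0, 21], 0]

```text
clock: 9.15
eef_pos: [535.3, 124.2, 138.2]
tcp_rot: [-3.141, -0.434, 0.136]
contact_force: [-0.2, -0.2, -0.8]
opening: 0.219
```

```bash
python3 -c "
from g import *
inrack()"
```

```text
origin x -0.6 slotY 3.0 y 22.4 h -3.5 F rack [-0.5 -0.2 -0.7] M [-0.05  0.27 -0.04] tilt [ 0.04 -0.12 -0.03] t 9.15
```

No contact at -3.5 mm, so it is going in. I continue down in small steps.

Call:
play_rows:
  moves:
    - [[0, 0, 0], [0.5, 0, 2], 0]
    - [[0, 0, 0], [0.5, 0, 4], 0]
    - [[0, 0, 0], [0.5, 0, 6], 0]
    - [[0, 0, 0], [0.5, 0, 6], 0]

```text
clock: 9.55
eef_pos: [538.2, 124.6, 132.8]
tcp_rot: [-3.141, -0.434, 0.136]
contact_force: [-0.1, -0.1, -1.9]
opening: 0.212
```

```bash
python3 -c "
from g import *
inrack()"
```

```text
origin x -0.2 slotY 3.0 y 22.4 h -9.6 F rack [-1.  -0.1 -1.7] M [-0.02  0.29  0.02] tilt [ 0.04 -0.13 -0.03] t 9.55
```

Call:
play_rows:
  moves:
    - [[0, 0, 0], [0, 0, 4], 0]
    - [[0, 0, 0], [0, 0, 8], 0]
    - [[0, 0, 0], [0, 0, 12], 0]
    - [[0, 0, 0], [0, 0, 16], 0]
    - [[0, 0, 0], [0, 0, 20], 0]
    - [[0, 0, 0], [0, 0, 20], 0]

```text
clock: 10.15
eef_pos: [546.5, 125.7, 114.0]
tcp_rot: [-3.141, -0.433, 0.136]
contact_force: [0.7, 0.2, -1.6]
opening: 0.215
```

```bash
python3 -c "
from g import *
inrack()"
```

```text
origin x -0.7 slotY 3.0 y 22.4 h -30.2 F rack [ 0.   0.1 -1.8] M [-0.06  0.31  0.02] tilt [ 0.03 -0.18 -0.03] t 10.15
```

Call:
play_rows:
  moves:
    - [[0, 0, 0], [0.5, 0, 4], 0]
    - [[0, 0, 0], [0.5, 0, 8], 0]
    - [[0, 0, 0], [0.5, 0, 11], 0]
    - [[0, 0, 0], [0.5, 0, 13], 0]
    - [[0, 0, 0], [0.5, 0, 14], 0]
    - [[0, 0, 0], [0.5, 0, 14], 0]

```text
clock: 10.75
eef_pos: [552.7, 126.6, 101.4]
tcp_rot: [-3.141, -0.433, 0.136]
contact_force: [0.1, -0.1, -0.9]
opening: 0.212
```

```bash
python3 -c "
from g import *
inrack()"
```

```text
origin x -0.3 slotY 3.0 y 22.4 h -44.3 F rack [-0.3 -0.1 -0.9] M [-0.07  0.28  0.  ] tilt [ 0.03 -0.19 -0.03] t 10.75
```

Call:
play_rows:
  moves:
    - [[0, 0, 0], [0, 0, 1], 0]
    - [[0, 0, 0], [0, 0, 1.5], 0]
    - [[0, 0, 0], [0, 0, 2], 0]
    - [[0, 0, 0], [0, 0, 2], 0]

```text
clock: 11.15
eef_pos: [552.8, 126.6, 100.5]
tcp_rot: [-3.142, -0.433, 0.136]
contact_force: [-16.7, -2.2, 21.3]
opening: 0.213
```

```bash
python3 -c "
from g import *
inrack()"
```

```text
origin x -0.7 slotY 3.0 y 22.3 h -45.1 F rack [-6.3  0.1 26.4] M [-0.06  0.92  0.06] tilt [ 0.02 -0.19 -0.03] t 11.15
```

It is on the floor: the depth reads -45.1 mm and the force rises to 26 N. I unload, then release.

Call:
play_rows:
  moves:
    - [[0, 0, 0], [0, 0, 0], 0]
    - [[0, 0, 0], [0, 0, 0], 0.25]
    - [[0, 0, 0], [0, 0, 0], 0.35]
    - [[0, 0, 0], [0, 0, 0], 0.6]
    - [[0, 0, 0], [0, 0, 0], 0.7]
    - [[0, 0, 0], [0, 0, 0], 0.7]
    - [[0, 0, 0], [0, 0, 0], 0.7]
  newtons: 20

```text
clock: 11.85
eef_pos: [552.8, 126.6, 100.4]
tcp_rot: [-3.142, -0.433, 0.137]
contact_force: [-0.4, -0.4, -0.7]
opening: 0.703
```

```bash
python3 - <<'E'
from g import *
f=r.grab_frame("scene")
cv2.imwrite("pics/p5.png",cv2.resize(f["color"][180:300,310:430,::-1],None,fx=4,fy=4,interpolation=cv2.INTER_CUBIC))
inrack();show(r.sense())
E
```

```text
origin x -0.6 slotY 3.0 y 22.3 h -45.2 F rack [-0.2 -0.6 -0.6] M [-0.05  0.23 -0.05] tilt [ 0.02 -0.19 -0.03] t 11.9
t 11.9 pos [552.8 126.6 100.5] rpy [-3.1416 -0.4331  0.1365] F [ 0.1 -0.6 -0.7] M [-0.05  0.23 -0.05] op 0.701 q [ 0.25  0.3   2.18 -0.21  0.24  1.88]
```

View pics/p5.png

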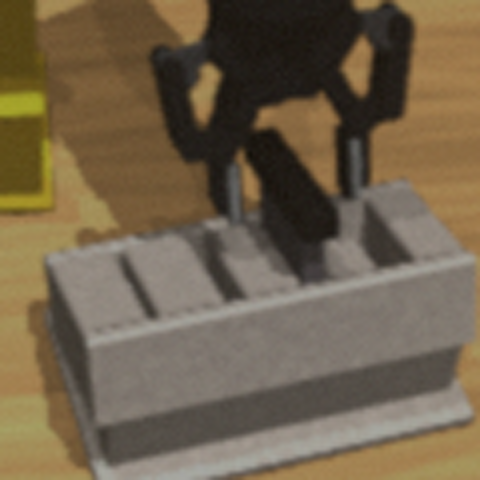

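The fingers are open on both sides of the bar (about (290,190)), and the panel stands in slot 3. Now I retreat along the tool axis.

Call:
play_rows:
  moves:
    - [[0, 0, 0], [0, 0, -20], 0.7]
    - [[0, 0, 0], [0, 0, -60], 0.7]
    - [[0, 0, 0], [0, 0, -100], 0.7]
    - [[0, 0, 0], [-40, 0, -130], 0.7]
    - [[0, 0, 0], [-40, 60, -130], 0.7]
    - [[0, 0, 0], [-40, 110, -130], 0.7]
    - [[0, 0, 0], [-40, 160, -130], 0.7]
    - [[0, 0, 0], [-40, 200, -130], 0.7]
    - [[0, 0, 0], [-40, 200, -130], 0.7]
    - [[0, 0, 0], [-40, 200, -130], 0.7]

```text
clock: 12.9
eef_pos: [490.5, -86.8, 201.9]
tcp_rot: [3.141, -0.434, 0.132]
contact_force: [-0.4, -0.2, 0.1]
opening: 0.697
```

```bash
python3 - <<'E'
from g import *
f=r.grab_frame("scene"); g=r.grab_frame("top")
cv2.imwrite("pics/s6.png",f["color"][:,:,::-1])
d["scene"]=f;d["top"]=g
ims=[]
for v,x0,y0 in(("scene",310,190),("top",220,180)):
    k=3.3; im=cv2.resize(d[v]["color"][y0:y0+120,x0:x0+120,::-1],None,fx=k,fy=k,interpolation=cv2.INTER_CUBIC)
    Ro,t=rackT(out["rack"]); 
    for z in(75,93):
        P=[(-52,12.5,z),(52,12.5,z),(52,32.5,z),(-52,32.5,z)]
        p=(proj(Ro.apply(np.array(P)+[-.5,0,8])+t,v)-[x0,y0]+.5)*k
        cv2.polylines(im,[p.round().astype(int)],True,(0,255,0),1)
    ims.append(im)
cv2.imwrite("pics/p6.png",np.hstack(ims)); show(r.sense())
E
```

```text
t 13.0 pos [489.6 -84.2 201.4] rpy [-3.141  -0.4324  0.1346] F [-0.8  0.5 -0.3] M [ 0.01  0.2  -0.02] op 0.696 q [-0.29  0.01  2.22  0.35  0.54  0.88]
```

View pics/p6.png

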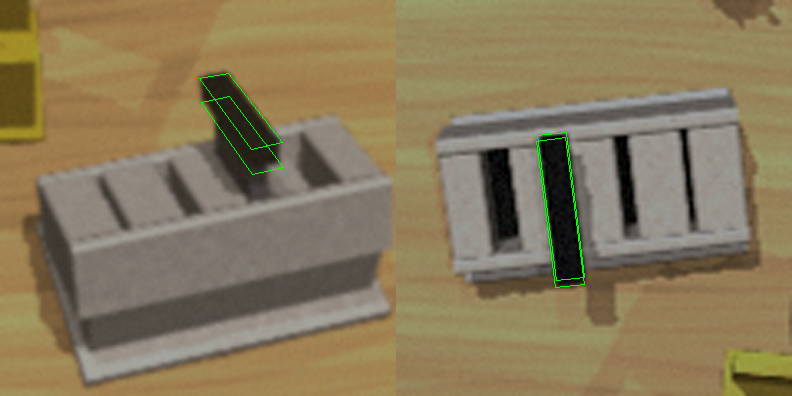

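View pics/s6.png

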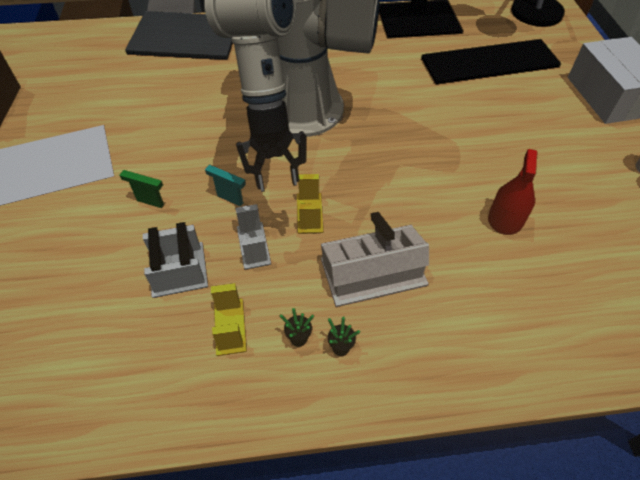

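The bar matches the projected outline of a fully seated panel in slot 3 in both views. The double stand's panels, the bottle and the plants are where they were, and the robot is clear at (270,150).

```bash
python3 -c "
from rig import r
print(r.sign_off())"
```

```text
the job is handed in; nothing more can be done
None
```

The panel from the single stand is in slot 3 of the rack (15.5 mm wide), down on the floor and released. I handed the job in at about 13 s.

- **Slot trials:** Slots 1 and 2 refused the panel. It stopped about 0.4 mm in at 58 N, then about 1.9 mm in at 35 N. Slot 3 took it with no resistance until the floor, at a depth of 45.1 mm and 26 N. The extra sink at slot 2 fits a 13 mm plate.
- **Final checks:** In both cameras the grip bar matches the outline expected for a fully seated panel, to within about a pixel. In the scene picture nothing else has moved, and the gripper is open and clear of everything.
- **Disagreements and limits:** No check failed. I pressed harder than I meant to in slot 1; that 58 N went through the held panel and stayed under the 120 N wrist limit. I did not repeat the slot 2 attempt with sideways shifts.

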